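Fix a model car's body shell with its push-rivets

TASK

The yellow model car has a new body shell held by three push-rivets that still stand out. With a fingertip, gently press them fully home one after the other: first the red one on the nose to locate the shell, then the blue one at the rear left, then the white one at the rear right. Do not grip, lift or shove the car, and leave the other things on the bench where they are.

Things in the scene. Friction and masses are not known exactly. Their poses are not given: they have to be found in the camera images.
- car: yellow model car, loose, on four fixed rubber wheels, about 0.65 kg, 220 mm long, 105 wide, roof 70 high. Origin: on the bench under its middle; x to its nose (white lamps; tail lamps red), y to its left, z up. Any heading. Nose and tail decks are flat, 46 mm above the bench; windows and roof stand on them from x=-55 to +48 mm, 74 mm wide
- pin_nose (a joint): push-rivet, red head 18 mm wide, 3 thick, in the middle of the nose deck, in a 21 mm wide, 5 mm high rubber washer. Value in m, in the washer: 0 = out (head top 15 mm above the deck), 0.007 = fully home (head on the washer, top 8 mm above the deck); starts 0 to 1 mm in. Takes 3 N friction + 0.15 N per 10 mm/s, stays where left. Washer springs, 3.5 N/mm, up to 4 mm, and recovers
- pin_rear_left (a joint): push-rivet, blue head 18 mm wide, 3 thick, on the tail deck, car's left, in a 21 mm wide, 5 mm high rubber washer. Value in m, in the washer: 0 = out (head top 15 mm above the deck), 0.007 = fully home (head on the washer, top 8 mm above the deck); starts 0 to 1 mm in. Takes 3 N friction + 0.15 N per 10 mm/s, stays where left. Washer springs, 3.5 N/mm, up to 4 mm, and recovers
- pin_rear_right (a joint): push-rivet, white head 18 mm wide, 3 thick, on the tail deck, car's right, in a 21 mm wide, 5 mm high rubber washer. Value in m, in the washer: 0 = out (head top 15 mm above the deck), 0.007 = fully home (head on the washer, top 8 mm above the deck); starts 0 to 1 mm in. Takes 3 N friction + 0.15 N per 10 mm/s, stays where left. Washer springs, 3.5 N/mm, up to 4 mm, and recovers
- pin_nose_top (a point): centre of the top face of the red rivet head, moves with the head; in the car's frame at x=80, y=0 mm, and 61 mm above the bench when fully out, 54 mm when home. Its z axis points up
- pin_rear_left_top (a point): centre of the top face of the blue rivet head, moves with the head; in the car's frame at x=-80, y=31 mm, and 61 mm above the bench when fully out, 54 mm when home. Its z axis points up
- pin_rear_right_top (a point): centre of the top face of the white rivet head, moves with the head; in the car's frame at x=-80, y=-31 mm, and 61 mm above the bench when fully out, 54 mm when home. Its z axis points up
- white_car: the same model in white, with black rivets already home; a bystander, 0.65 kg, loose, any heading. Origin on the bench under its middle, x to its nose
- screwdriver: red-handled screwdriver, about 160 mm long, lying on the bench along its x axis, loose; a bystander. Origin at its underside, at mid-length
- paint_jar: small closed jar with a blue cap, 44 mm across, 55 mm high, loose; a bystander. Origin at the centre of its underside
- spare_tyre: black rubber tyre lying flat, 44 mm across, 20 mm high, hole 26 mm, loose; a bystander. Origin at the centre of its underside

How it is judged (in metres and radians):
On the way, in this order (a step that is already met when the one before it is completed fails the run):
1. the red rivet is pressed home (value of joint pin_nose above 0.0055 m), for 0.1 s.
2. the blue rivet is pressed home (value of joint pin_rear_left above 0.0055 m), for 0.1 s.
3. the white rivet is pressed home (value of joint pin_rear_right above 0.0055 m), for 0.1 s.
At the end, for the whole second after the job is handed in: all three rivets at least 5.5 mm into their 7 mm travel; the yellow car standing level (0.1 rad), at rest (0.02 m/s) and within 20 mm of where it stood; the bystanders within 15 mm of where they were (value of joint each of pin_nose, pin_rear_left, pin_rear_right above 0.0055 m and distance of car from where it was at the start of the episode below 0.02 m and angle between car's own z axis and vertical below 0.1 rad and linear speed of car below 0.02 m/s and distance of each of white_car, screwdriver, paint_jar, spare_tyre from where it was at the start of the episode below 0.015 m); the robot touches nothing.
It fails at once if a rivet is pressed (past 4 mm) before its turn: red, then blue, then white ((value of joint pin_rear_left above 0.004 m and value of joint pin_nose below 0.004 m) or (value of joint pin_rear_right above 0.004 m and value of joint any of pin_nose, pin_rear_left below 0.004 m)).
It fails at once if the robot presses on the yellow car with more than 30 N (contact force between any of the arm, the fingers and car above 30 N).
It fails at once if the yellow car is lifted (12 mm) or tipped (0.2 rad) (height (world z) of car above 0.012 m or angle between car's own z axis and vertical above 0.2 rad).
It fails at once if the yellow car is shoved more than 20 mm (distance of car from where it was at the start of the episode above 0.02 m).
It fails at once if the white car, screwdriver, jar or tyre is moved more than 15 mm (distance of any of white_car, screwdriver, paint_jar, spare_tyre from where it was at the start of the episode above 0.015 m).
It also fails if it takes over 45 s, if anything falls off the work surface, if the arm or the gripper's body presses on something with over 40 N, if the wrist force passes 120 N, or if a joint passes its speed limit or range.

ROBOT

A 7-joint arm with a two-finger parallel gripper is mounted at the origin on the work surface. World frame = base frame: x ahead of the robot, y to its left, z up, the work surface at z = 0. Lengths are in m, angles in degrees, forces in N, time in s.
With the tool pointing down it reaches from about 0.425 to 0.925 m from the base axis. Payload 6.8 kg.
Tool frame: the origin (TCP) lies at the very end of the fingers, on their centre line; the grasp point (between the pads) lies 19 mm behind it; z points along the fingers, y is the line along which they close (so a half turn about z gives the same grasp; the last joint's range is limited). The gripper opens to 88 mm and grips with 3 to 60 N. Pads are 20 mm wide; open, the fingers measure 115 mm over their backs; the gripper's body (75 mm by 178 mm) begins 61 mm behind the grasp point.
Start: joints at [-79.246, 27.33, 1.283, 89.118, -0.659, 63.558, -4.761], TCP at [0.197, 0.646, 0.223] pointing down, gripper open.
Joint ranges: [-169.35, 169.35], [-19.33, 120.38], [-80.79, 83.38], [13.8, 139.57], [-78.32, 258.32], [9.67, 109.79], [-169.56, 169.56]. Speed limits (degrees/s): [136.94, 136.94, 180, 180, 180, 180, 180].

INTERFACE

Orientations are given as a 3x3 rotation matrix whose columns are the frame's x, y, z axes.
In Python, from workcell import arm, vision gives the robot as it stands. The module is installed in compiled form; this text tells all that it offers.
- The arm moves only by the tool carry_out, never from a script. Its argument "plan" is one flat list of numbers, 7 for each row, row after row: the shift along the tool's x, y, z in mm, then the turn, a rotation vector about the tool's x, y, z in degrees, then the finger opening in mm, from 0 to 87.8. A call has 1 to 8 rows; each row shifts and turns the commanded pose from where the row before left it, along the tool's axes as they then stand; what a row does not reach is not made up. A row lasts 1/10 s, in which the tool goes at most 50 mm and 8.59 degrees, less where a joint would pass 70% of its speed; a pose out of reach is approached as far as the arm can. A call with a gripper value outside its range is refused whole. The fingers move at their own pace and stop on an object; "grip_force" is the grip in N (left out, the last holds). Time passes only in rows, so rows that do not move let the fingers close. It gives the time, the measured TCP pose, the force, the opening and the grip force at its end, in the units of the state.
- arm.get_state(): the state, without advancing time (a new reading comes with each control period).
- vision.snapshot(name): name is "scene" or "top" or "wrist"; returns a dict with "frame" (420x560x3 uint8, blue, green, red), "fovy" (degrees; the focal length in pixels is half the picture's height over the tangent of half this angle, whatever the lens; pixels are square), "cx", "cy" (the principal point, pixels), "T" (4x4, takes a point from camera to world coordinates); the wrist camera has in their place "mount" (4x4, takes a point from camera to tool coordinates, whose origin is the TCP and whose axes are the flange's). Camera axes: x right, y down, z forward; pixel columns grow to the right and rows downward; lengths in m; the calibration is good to about 2 mm. A picture is of the moment at which its call begins: read the wrist's pose just before it. There is no depth.
- arm.close_job(): hands the job in; it is judged then, once.
The state is a dict: "time_s": time; "q": joint angles; "dq": joint speeds; "tau": joint torques, N m; "tcp_pos": TCP position; "eef_rot": TCP orientation; "contact_force": force on the tool from outside, world axes, zero at the start; "ft_torque": the same for the moment, N m; "opening": opening from 0.0 (shut) to 1.0 (fully open); "grasp_force": force on a finger pad.
Only numpy, scipy, OpenCV 4.12 (cv2) and the standard library are available. Lean on these libraries where they do the work, as an engineer would, in place of code of your own. Each camera call takes 0.05 s, during which the arm holds its last target. There are 200 camera calls.

## Working session

There is one attempt and no reset: what is moved stays moved. The work goes in short steps, Python scripts to look and compute and a tool call to move; the robot and the scene stay as the last step left them, time stands still between calls to the robot, and variables do not carry over. Pictures are saved under pics/ and viewed, at most 10 in all, crops included, and the job is handed in when it is done.

Besides the shell and the picture viewer there is one more tool, called after "Call:" by a JSON object that holds its "api" and its "payload", one argument or row to a line. carry_out: Moves the arm, as the interface text tells. Its arguments: {"type":"object","properties":{"plan":{"type":"array"},"grip_force":{"type":"number"}},"required":["plan"]}

```bash
mkdir -p pics
python3 - <<'E'
from workcell import arm, vision
import cv2,numpy as np,pickle
s=arm.get_state();print(s)
d={}
for n in("scene","top","wrist"):
    v=vision.snapshot(n);d[n]=v;cv2.imwrite(f"pics/{n}0.png",v["frame"]);print(n,{k:v[k] for k in v if k!="frame"})
pickle.dump((s,d),open("d0.pkl","wb"))
E
```

```text
{'time_s': 0.0, 'q': array([-79.24390617,  27.37149877,   1.28106698,  89.17746574,
        -0.65679806,  63.55584589,  -4.76149263]), 'dq': array([-0.00919452, -0.05668929, -0.02086207,  0.02193401,  0.06055419,
       -0.11241734, -0.0295834 ]), 'tau': array([ 5.44252689e-04, -5.82859504e+01,  1.53506979e+00, -2.72619921e+01,
       -5.42783726e-02,  1.66727667e-02,  1.35180903e-04]), 'tcp_pos': array([0.19665038, 0.64511064, 0.2217386 ]), 'eef_rot': array([[-9.56565816e-01,  2.91516254e-01, -3.35746621e-04],
       [ 2.91516400e-01,  9.56564377e-01, -1.66754462e-03],
       [-1.64953103e-04, -1.69299183e-03, -9.99998553e-01]]), 'contact_force': array([-0.00885049, -0.46656667, -0.21451853]), 'ft_torque': array([-0.00508148, -0.06072668,  0.02168893]), 'grasp_force': 0.0, 'opening': 1.0028586699094875}
scene {'fovy': 53.60828594713798, 'cx': 279.27909761157105, 'cy': 202.87334036217302, 'T': array([[-0.88009401,  0.34087843, -0.33050935,  0.87844964],
       [ 0.47472646,  0.64396597, -0.59995218,  0.65761856],
       [ 0.00832602, -0.68491585, -0.7285746 ,  0.76325062],
       [ 0
[... 216 characters left out ...]
32e-01],
       [-9.97479095e-01, -6.88665232e-02,  1.71130595e-02,
         5.96173739e-02],
       [-1.16069118e-03, -2.25295447e-01, -9.74289800e-01,
         1.31443137e+00],
       [ 0.00000000e+00,  0.00000000e+00,  0.00000000e+00,
         1.00000000e+00]])}
wrist {'fovy': 58.68706755373109, 'cx': 281.3704252295657, 'cy': 208.3100610133758, 'mount': array([[ 5.21167909e-04, -9.66417050e-01, -2.56978237e-01,
         6.93808674e-02],
       [ 9.99999842e-01,  4.49058602e-04,  3.39289188e-04,
         4.17596112e-04],
       [-2.12496568e-04, -2.56978373e-01,  9.66417131e-01,
        -1.63097254e-01],
       [ 0.00000000e+00,  0.00000000e+00,  0.00000000e+00,
         1.00000000e+00]])}
```

View pics/top0.png

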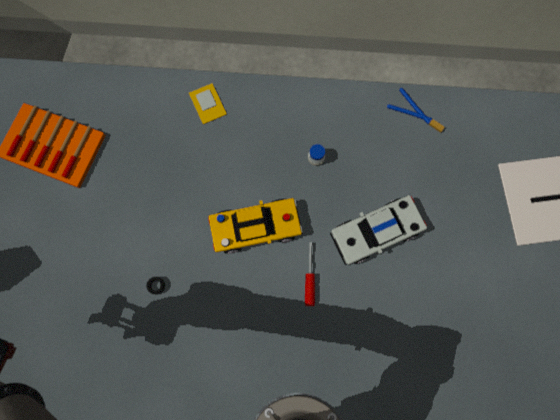

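View pics/scene0.png

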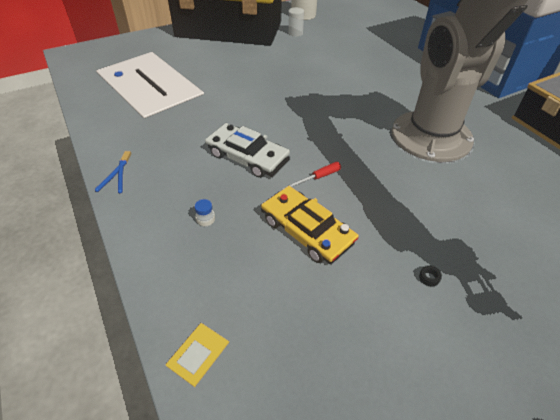

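The top view shows the yellow car with its red rivet at (287,217), blue at (221,219) and white at (225,242). The nose points to the right, which is world −y. The scene view shows red at (284,198), blue at (326,244) and white at (345,229).

```bash
cat > h.py <<'E'
import cv2,numpy as np
from scipy.optimize import least_squares
def proj(v,P,T=None):
    T=v["T"] if T is None else T
    h=v["frame"].shape[0]; f=h/2/np.tan(np.radians(v["fovy"]/2))
    p=(P-T[:3,3])@T[:3,:3]
    return p[:,:2]/p[:,2:]*f+[v["cx"],v["cy"]]
def blob(v,uv,col,r=9):
    hsv=cv2.cvtColor(v["frame"],cv2.COLOR_BGR2HSV).astype(int);H,S,V=hsv[...,0],hsv[...,1],hsv[...,2]
    m={"red":((H<8)|(H>172))&(S>120)&(V>60),"blue":(H>95)&(H<130)&(S>100)&(V>50),"white":(S<60)&(V>120)}[col].astype(np.uint8)
    w=np.zeros_like(m);cv2.circle(w,tuple(map(int,uv)),r,1,-1)
    n,l,st,c=cv2.connectedComponentsWithStats(m*w)
    k=1+np.argmax(st[1:,4]);return c[k],st[k,4]
LOC=np.array([[80,0,60],[-80,31,60],[-80,-31,60]])/1e3
def pts(p,L=LOC):
    c,s=np.cos(p[2]),np.sin(p[2]);return L@np.array([[c,-s,0],[s,c,0],[0,0,1]]).T+[p[0],p[1],0]
E
python3 - <<'E'
from h import *;import pickle
s,d=pickle.load(open("d0.pkl","rb"))
px={"top":[(287,217),(221,219),(225,242)],"scene":[(284,198),(326,244),(345,229)]}
ob={}
for n in px:
    r=[blob(d[n],u,c) for u,c in zip(px[n],("red","blue","white"))];print(n,r);ob[n]=np.array([x[0] for x in r])
for use in (["top"],["scene"],["top","scene"]):
    f=lambda p:np.concatenate([(proj(d[n],pts(p))-ob[n]).ravel() for n in use])
    q=least_squares(f,[.5,.1,-1.5]);print(use,q.x,np.degrees(q.x[2]),q.fun.round(1));
print(pts(q.x))
big=[cv2.resize(d["top"]["frame"][180:265,195:320],(800,544),interpolation=cv2.INTER_CUBIC)]
cv2.imwrite("pics/crop.png",big[0])
E
```

```text
top [(array([286.        , 216.82857143]), np.int32(35)), (array([220.12820513, 217.87179487]), np.int32(39)), (array([224.63888889, 241.80555556]), np.int32(36))]
scene [(array([283.26666667, 197.16666667]), np.int32(30)), (array([325.9, 243. ]), np.int32(40)), (array([346.92929293, 225.56565657]), np.int32(99))]
['top'] [ 0.5153632   0.14072647 -1.29467329] -74.17931559531759 [ 0.1 -0.  -0.1 -0.2 -0.   0.2]
['scene'] [ 0.5178669   0.14263937 -1.27102146] -72.82416552428401 [ 0.2 -0.3  1.3 -0.6 -1.6  1. ]
['top', 'scene'] [ 0.51647664  0.14148334 -1.28367176] -73.54897423069714 [-0.2 -0.8 -0.4 -0.3 -0.1  0.1  0.8 -1.   1.1 -1.1 -1.5  0.8]
[[0.5391323  0.06475837 0.06      ]
 [0.52355192 0.22698738 0.06      ]
 [0.46409006 0.20942924 0.06      ]]
```

Both views agree to a few mm, so I'll move above the car's middle with the fingers closed and refine with the wrist camera.

Call:
{"api": "carry_out", "payload": {
  "plan": [-20,-17,0,0,0,0,0,-37,-32,0,0,0,0,0,-37,-32,0,0,0,0,0,-37,-32,0,0,0,0,0,-37,-32,0,0,0,0,0,-37,-32,0,0,0,0,0,-37,-32,0,0,0,0,0,-37,-32,0,0,0,0,0]
}}

```text
time_s: 0.95
tcp_pos: [0.3941, 0.3319, 0.2227]
eef_rot: [[-0.957, 0.291, 0.0], [0.291, 0.957, 0.0], [0.0, 0.0, -1.0]]
contact_force: [0.9, -0.8, -0.5]
opening: 0.316
grasp_force: 0.0
```

Call:
{"api": "carry_out", "payload": {
  "plan": [-37,-32,0,0,0,0,0,-37,-32,0,0,0,0,0,-37,-32,0,0,0,0,0,-37,-32,0,0,0,0,0,-25,-20,0,0,0,0,0,0,0,0,0,0,0,0,0,0,0,0,0,0,0]
}}

```text
time_s: 1.65
tcp_pos: [0.5156, 0.1415, 0.2224]
eef_rot: [[-0.956, 0.293, -0.001], [0.293, 0.956, 0.0], [0.001, -0.0, -1.0]]
contact_force: [0.2, 0.6, -0.3]
opening: 0.007
grasp_force: 0.0
```

Run:
```python
from workcell import arm, vision
import cv2,pickle
s=arm.get_state();v=vision.snapshot("wrist");cv2.imwrite("pics/w1.png",v["frame"]);pickle.dump((s,v),open("d1.pkl","wb"));print(s["time_s"],s["tcp_pos"],s["contact_force"],s["opening"])
```

```text
1.65 [0.51561975 0.14154441 0.22239979] [ 0.24546741  0.59598402 -0.25614229] 0.006848998373470223
```

View pics/w1.png

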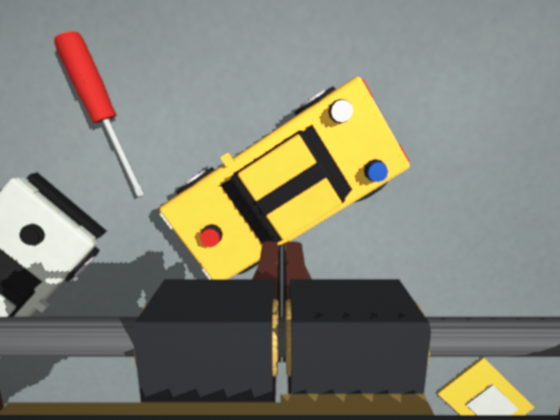

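All three rivets are visible in the wrist view: red (210,237), white (342,110), blue (376,171). The fingers are shut and clear of everything.

Run:
```python
from h import *;import pickle
s,v=pickle.load(open("d1.pkl","rb"))
T=np.eye(4);T[:3,:3]=s["eef_rot"];T[:3,3]=s["tcp_pos"];T=T@v["mount"]
ob=[]
for u,c in zip([(210,237),(376,171),(342,110)],("red","blue","white")):
    o,a=blob(v,u,c,16);ob.append(o);print(o,a)
ob=np.array(ob)
q=least_squares(lambda p:(proj(v,pts(p),T)-ob).ravel(),[.516,.141,-1.28]);print(q.x,np.degrees(q.x[2]),q.fun.round(1))
P=pts(q.x);print(P)
# independent per-pin
for i in range(3):
    r=least_squares(lambda p:(proj(v,np.array([[*p,.06]]),T)-ob[i]).ravel(),P[i,:2]);print(r.x,"tool shift",((np.array([*P[i,:2],.1])-s["tcp_pos"])@s["eef_rot"]*1e3).round(1))
```

```text
[209.61111111 236.75      ] 288
[376.55238095 171.08253968] 315
[341.34375    110.51302083] 384
[ 0.51681134  0.14204769 -1.29123198] -73.9821425492334 [-0.8  0.5  0.8  0.2 -0.1 -0.5]
[[0.5388863  0.06515363 0.06      ]
 [0.52453283 0.22749579 0.06      ]
 [0.46493994 0.2103877  0.06      ]]
[0.5386653  0.06596946] tool shift [-44.7 -66.2 122.4]
[0.52419778 0.22687975] tool shift [ 16.6  84.8 122.4]
[0.46531204 0.21033448] tool shift [ 68.6  51.  122.4]
```

Call:
{"api": "carry_out", "payload": {
  "plan": [-22,-33,0,0,0,0,0,-22.5,-33,20,0,0,0,0,0,0,45,0,0,0,0,0,0,40,0,0,0,0,0,0,30,0,0,0,0,0,0,15,0,0,0,0,0,0,4,0,0,0,0,0,0,0,0,0,0,0]
}}

```text
time_s: 2.5
tcp_pos: [0.5385, 0.0671, 0.0684]
eef_rot: [[-0.957, 0.289, -0.001], [0.289, 0.957, 0.0], [0.001, 0.0, -1.0]]
contact_force: [-0.9, -0.2, 0.5]
opening: 0.004
grasp_force: 0.0
```

Call:
{"api": "carry_out", "payload": {
  "plan": [0,-1.5,2,0,0,0,0,0,0,2,0,0,0,0,0,0,2,0,0,0,0,0,0,2,0,0,0,0,0,0,1.5,0,0,0,0,0,0,1.5,0,0,0,0,0,0,0,0,0,0,0]
}}

```text
time_s: 3.2
tcp_pos: [0.5389, 0.0644, 0.0577]
eef_rot: [[-0.957, 0.292, 0.0], [0.292, 0.957, 0.0], [-0.0, 0.0, -1.0]]
contact_force: [-0.5, 0.4, 3.5]
opening: 0.004
grasp_force: 1.3
```

Call:
{"api": "carry_out", "payload": {
  "plan": [0,0,1.5,0,0,0,0,0,0,1.5,0,0,0,0,0,0,1,0,0,0,0,0,0,1,0,0,0,0,0,0,0,0,0,0,0]
}}

```text
time_s: 3.7
tcp_pos: [0.5389, 0.0644, 0.0528]
eef_rot: [[-0.957, 0.292, 0.0], [0.292, 0.957, 0.0], [-0.0, 0.0, -1.0]]
contact_force: [0.3, -0.1, 4.3]
opening: 0.008
grasp_force: 2.6
```

Call:
{"api": "carry_out", "payload": {
  "plan": [0,0,0.7,0,0,0,0,0,0,0.6,0,0,0,0,0,0,0,0,0,0,0]
}}

```text
time_s: 4.0
tcp_pos: [0.5389, 0.0644, 0.0518]
eef_rot: [[-0.957, 0.292, 0.0], [0.292, 0.957, 0.0], [-0.0, 0.0, -1.0]]
contact_force: [-1.1, -0.1, 8.8]
opening: 0.003
grasp_force: 4.2
```

Force is up to 8.8 N at the washer, so red is home. I'll lift and cross to blue.

Call:
{"api": "carry_out", "payload": {
  "plan": [0,0,0,0,0,0,0,0,0,-10,0,0,0,0,0,0,-30,0,0,0,0,0,0,-30,0,0,0,0,15.4,38,0,0,0,0,0,15.4,38,0,0,0,0,0,15.4,38,0,0,0,0,0,15.2,38,0,0,0,0,0]
}}

```text
time_s: 4.8
tcp_pos: [0.5234, 0.2287, 0.1215]
eef_rot: [[-0.956, 0.292, -0.001], [0.292, 0.956, -0.0], [0.001, -0.001, -1.0]]
contact_force: [0.8, 0.6, -0.6]
opening: 0.007
grasp_force: 0.0
```

Call:
{"api": "carry_out", "payload": {
  "plan": [0,0,20,0,0,0,0,0,0,20,0,0,0,0,0,0,10,0,0,0,0,0,0,4,0,0,0,0,0,0,0,0,0,0,0]
}}

```text
time_s: 5.3
tcp_pos: [0.5241, 0.227, 0.0672]
eef_rot: [[-0.956, 0.292, -0.001], [0.292, 0.956, -0.001], [0.001, -0.001, -1.0]]
contact_force: [0.4, -0.0, 0.1]
opening: 0.002
grasp_force: 0.0
```

Call:
{"api": "carry_out", "payload": {
  "plan": [0,0,2,0,0,0,0,0,0,2,0,0,0,0,0,0,2,0,0,0,0,0,0,2,0,0,0,0,0,0,1.5,0,0,0,0,0,0,1.5,0,0,0,0,0,0,1.5,0,0,0,0,0,0,0,0,0,0,0]
}}

```text
time_s: 6.1
tcp_pos: [0.5244, 0.2276, 0.0548]
eef_rot: [[-0.957, 0.292, 0.0], [0.292, 0.957, 0.0], [-0.0, 0.0, -1.0]]
contact_force: [0.4, -0.5, 2.3]
opening: 0.005
grasp_force: 1.3
```

Call:
{"api": "carry_out", "payload": {
  "plan": [0,0,1.2,0,0,0,0,0,0,0.6,0,0,0,0,0,0,0,0,0,0,0]
}}

```text
time_s: 6.4
tcp_pos: [0.5245, 0.2277, 0.0532]
eef_rot: [[-0.957, 0.292, 0.0], [0.292, 0.957, 0.0], [-0.0, 0.0, -1.0]]
contact_force: [1.6, 1.4, 3.6]
opening: 0.005
grasp_force: 2.0
```

Call:
{"api": "carry_out", "payload": {
  "plan": [0,0,0.8,0,0,0,0,0,0,0.7,0,0,0,0,0,0,0,0,0,0,0]
}}

```text
time_s: 6.7
tcp_pos: [0.5245, 0.2277, 0.052]
eef_rot: [[-0.957, 0.292, 0.0], [0.292, 0.957, 0.0], [-0.0, 0.001, -1.0]]
contact_force: [-0.8, -0.6, 7.5]
opening: 0.008
grasp_force: 3.9
```

Blue shows the same rise in force at 52.0 mm, so it is home. Next is white.

Call:
{"api": "carry_out", "payload": {
  "plan": [0,0,-10,0,0,0,0,0,0,-30,0,0,0,0,17,-11,0,0,0,0,0,17,-11,0,0,0,0,0,18,-12,0,0,0,0,0,0,0,16,0,0,0,0,0,0,8,0,0,0,0,0,0,0,0,0,0,0]
}}

```text
time_s: 7.5
tcp_pos: [0.4637, 0.2099, 0.0666]
eef_rot: [[-0.957, 0.291, -0.002], [0.291, 0.957, -0.001], [0.002, -0.002, -1.0]]
contact_force: [0.0, 0.4, -0.6]
opening: 0.008
grasp_force: 0.0
```

Run:
```python
from workcell import vision
from h import *;import pickle
s,d=pickle.load(open("d0.pkl","rb"))
v=vision.snapshot("scene");a,b=d["scene"]["frame"],v["frame"]
for c,u in(("red",(284,198)),("blue",(326,244))): print(c,blob(d["scene"],u,c),blob(v,u,c))
cv2.imwrite("pics/s2.png",cv2.resize(b[120:320,180:460],(784,560),interpolation=cv2.INTER_CUBIC))
```

```text
red (array([283.26666667, 197.16666667]), np.int32(30)) (array([283.27586207, 198.82758621]), np.int32(29))
blue (array([325.9, 243. ]), np.int32(40)) (array([325.45454545, 244.88636364]), np.int32(44))
```

View pics/s2.png

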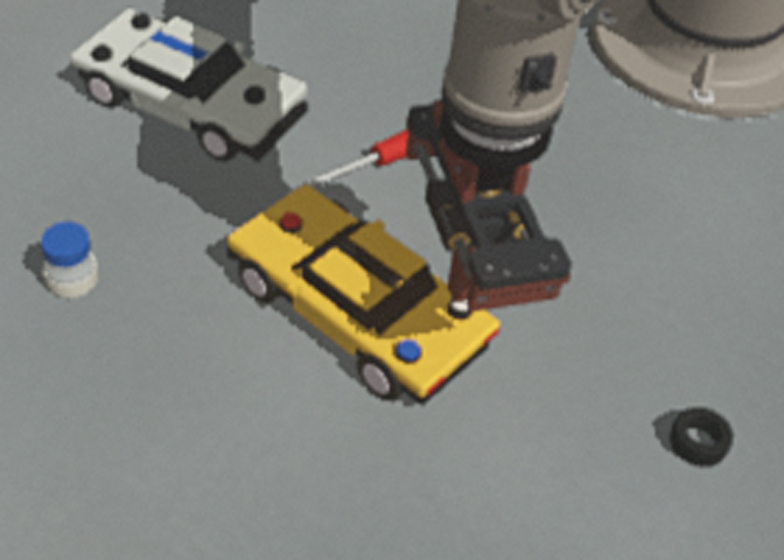

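In the crop, red (290,221) and blue (407,350) sit low, the car hasn't moved, and the fingertip is above white (459,308).

Call:
{"api": "carry_out", "payload": {
  "plan": [0,0,2,0,0,0,0,0,0,2,0,0,0,0,0,0,2,0,0,0,0,0,0,2,0,0,0,0,0,0,1.5,0,0,0,0,0,0,1.5,0,0,0,0,0,0,1.5,0,0,0,0,0,0,0,0,0,0,0]
}}

```text
time_s: 8.35
tcp_pos: [0.4647, 0.2103, 0.055]
eef_rot: [[-0.957, 0.292, 0.0], [0.292, 0.957, 0.0], [-0.0, 0.0, -1.0]]
contact_force: [0.8, 0.3, 2.5]
opening: 0.004
grasp_force: 1.3
```

Call:
{"api": "carry_out", "payload": {
  "plan": [0,0,1.2,0,0,0,0,0,0,0.6,0,0,0,0,0,0,0,0,0,0,0]
}}

```text
time_s: 8.65
tcp_pos: [0.4647, 0.2103, 0.0533]
eef_rot: [[-0.957, 0.292, 0.0], [0.292, 0.957, 0.0], [-0.0, 0.0, -1.0]]
contact_force: [1.1, 1.0, 3.4]
opening: 0.007
grasp_force: 1.7
```

Call:
{"api": "carry_out", "payload": {
  "plan": [0,0,0.8,0,0,0,0,0,0,0.7,0,0,0,0,0,0,0,0,0,0,0]
}}

```text
time_s: 8.95
tcp_pos: [0.4648, 0.2103, 0.0521]
eef_rot: [[-0.957, 0.292, 0.0], [0.292, 0.957, 0.0], [-0.0, 0.0, -1.0]]
contact_force: [-0.8, -0.1, 7.1]
opening: 0.004
grasp_force: 3.8
```

White is home too. I'll lift straight up and take a last look from above the car.

Call:
{"api": "carry_out", "payload": {
  "plan": [0,0,0,0,0,0,0,0,0,-10,0,0,0,0,0,0,-40,0,0,0,0,0,0,-45,0,0,0,0,-35,-25,-45,0,0,0,0,-33,-26,-30,0,0,0,0,0,0,0,0,0,0,0,0,0,0,0,0,0,0]
}}

```text
time_s: 9.75
tcp_pos: [0.5089, 0.1487, 0.2125]
eef_rot: [[-0.956, 0.294, 0.001], [0.294, 0.956, 0.001], [-0.0, 0.001, -1.0]]
contact_force: [-0.3, 0.6, -0.6]
opening: 0.003
grasp_force: 0.0
```

Run:
```python
from workcell import vision,arm
from h import *
s=arm.get_state();v=vision.snapshot("wrist");T=np.eye(4);T[:3,:3]=s["eef_rot"];T[:3,3]=s["tcp_pos"];T=T@v["mount"]
L=LOC.copy();L[:,2]=.053;g=proj(v,pts([.5168,.14205,-1.2912],L),T)
ob=np.array([blob(v,u,c,16)[0] for u,c in zip(g,("red","blue","white"))])
q=least_squares(lambda p:(proj(v,pts(p,L),T)-ob).ravel(),[.516,.141,-1.28]);print(q.x,q.fun.round(1))
cv2.imwrite("pics/w3.png",v["frame"])
```

```text
[ 0.51705307  0.1421571  -1.29151358] [-0.4  0.3  0.3  0.   0.1 -0.2]
```

View pics/w3.png

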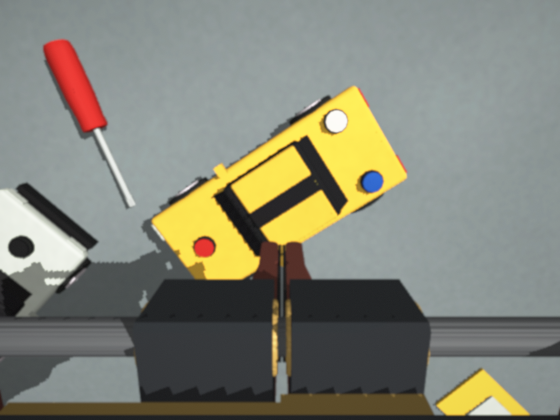

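All three rivets sit on their washers: red (204,247), blue (372,181), white (336,121). The car pose is unchanged to within 0.3 mm, so I'm handing in.

```bash
python3 -c "
from workcell import arm;print(arm.close_job())"
```

```text
the job is handed in; nothing more can be done
None
```

I pressed the red, blue and white rivets home in that order with at most 8.8 N measured, the car stayed within about 0.3 mm of its start, and the job is handed in; no verdict was returned.

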